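# Sort seal parts into the sample trays

### The job

Sort the five loose blue seal parts that lie in a row on the bench in front of the trays into the three grey trays: each part goes into the tray that has a fixed sample of its own kind on the ledge, one part to a bay (either bay). Set the parts down on the bay floor rather than dropping them in: bolts and lock bodies lying flat, the barrel standing upright. Leave the glass jar and the roll of tape where they are.

Things in the scene. Friction and masses are not known exactly. Their poses are not given: they have to be found in the camera images.
- bolt_a: Seal bolt lying flat: round steel shank 12 mm thick, 52 mm long, along own x, with a flat blue plastic head 18 x 28 x 12 mm (x, y, z) at the +x end; 70 mm long in all, about 60 g. Origin: at mid length and balance point, on the underside, z up; the shank covers own x -35 to +17 mm, so grip it across own y at the origin. One of two alike.
- bolt_b: Seal bolt lying flat: round steel shank 12 mm thick, 52 mm long, along own x, with a flat blue plastic head 18 x 28 x 12 mm (x, y, z) at the +x end; 70 mm long in all, about 60 g. Origin: at mid length and balance point, on the underside, z up; the shank covers own x -35 to +17 mm, so grip it across own y at the origin. The other of two alike.
- lock_a: Blue plastic lock body, a flat block 40 x 30 x 18 mm (own x, y, z) with a metal plate on top and two black holes in its +x end, about 40 g. Origin: centre of the underside, z up. One of two alike.
- lock_b: Blue plastic lock body, a flat block 40 x 30 x 18 mm (own x, y, z) with a metal plate on top and two black holes in its +x end, about 40 g. Origin: centre of the underside, z up. The other of two alike.
- barrel: Blue plastic lock barrel, an upright cylinder 27 mm across and 36 mm high with a black hole in the top, about 40 g. Origin: centre of the underside, z up.
- tray_bolts: Fixed grey tray with a fixed sample bolt lying across (at most 45 mm high) on a ledge 45 x 160 x 8 mm at its far (+x) side. Outer 102 x 160 mm (own x, y), walls 4 mm thick, 18 mm high, floor 4 mm thick. A wall at y = 0 makes two empty bays, each 94 x 74 mm, centred at x = 0, y = +39 and -39 mm. Origin: centre of the two bays, at bench height, z up. Trays differ only in the sample.
- tray_locks: Fixed grey tray with a fixed sample lock body (at most 45 mm high) on a ledge 45 x 160 x 8 mm at its far (+x) side. Outer 102 x 160 mm (own x, y), walls 4 mm thick, 18 mm high, floor 4 mm thick. A wall at y = 0 makes two empty bays, each 94 x 74 mm, centred at x = 0, y = +39 and -39 mm. Origin: centre of the two bays, at bench height, z up. Trays differ only in the sample.
- tray_barrels: Fixed grey tray with a fixed sample barrel standing upright (at most 45 mm high) on a ledge 45 x 160 x 8 mm at its far (+x) side. Outer 102 x 160 mm (own x, y), walls 4 mm thick, 18 mm high, floor 4 mm thick. A wall at y = 0 makes two empty bays, each 94 x 74 mm, centred at x = 0, y = +39 and -39 mm. Origin: centre of the two bays, at bench height, z up. Trays differ only in the sample.
- jar: Small closed glass jar with a green lid, 54 mm across and 60 mm high, standing loose among the parts; to be left alone. Origin: centre of the underside.
- tape: Roll of tape lying flat, 68 mm across, 24 mm high, with a 50 mm hole, loose among the parts; to be left alone. Origin: centre of the underside. The jar, the roll and the five parts lie on the bench in one row, in any order, at least 85 mm apart centre to centre.

How it is judged:
At the end, for the whole second after the job is handed in: Bolts, lock bodies and barrel are in the trays with their own samples, at most one part to a bay, each part's centre within the bay walls, lying flat or (barrel) standing upright on the bay floor within 0.2 rad, at rest and released ((((x of bolt_a in the frame of tray_bolts between -0.047 and 0.047 m and y of bolt_a in the frame of tray_bolts between 0.003 and 0.077 m) and (x of bolt_b in the frame of tray_bolts between -0.047 and 0.047 m and y of bolt_b in the frame of tray_bolts between -0.077 and -0.003 m)) or ((x of bolt_a in the frame of tray_bolts between -0.047 and 0.047 m and y of bolt_a in the frame of tray_bolts between -0.077 and -0.003 m) and (x of bolt_b in the frame of tray_bolts between -0.047 and 0.047 m and y of bolt_b in the frame of tray_bolts between 0.003 and 0.077 m))) and (((x of lock_a in the frame of tray_locks between -0.047 and 0.047 m and y of lock_a in the frame of tray_locks between 0.003 and 0.077 m) and (x of lock_b in the frame of tray_locks between -0.047 and 0.047 m and y of lock_b in the frame of tray_locks between -0.077 and -0.003 m)) or ((x of lock_a in the frame of tray_locks between -0.047 and 0.047 m and y of lock_a in the frame of tray_locks between -0.077 and -0.003 m) and (x of lock_b in the frame of tray_locks between -0.047 and 0.047 m and y of lock_b in the frame of tray_locks between 0.003 and 0.077 m))) and ((x of barrel in the frame of tray_barrels between -0.047 and 0.047 m and y of barrel in the frame of tray_barrels between 0.003 and 0.077 m) or (x of barrel in the frame of tray_barrels between -0.047 and 0.047 m and y of barrel in the frame of tray_barrels between -0.077 and -0.003 m)) and angle between the z axis of each of bolt_a, bolt_b and the z axis of tray_bolts, either way round below 0.2 rad and z of each of bolt_a, bolt_b in the frame of tray_bolts below 0.026 m and linear speed of each of bolt_a, bolt_b, lock_a, lock_b, barrel below 0.02 m/s and angular speed of each of bolt_a, bolt_b, lock_a, lock_b, barrel below 0.3 rad/s and angle between the z axis of each of lock_a, lock_b and the z axis of tray_locks, either way round below 0.2 rad and z of each of lock_a, lock_b in the frame of tray_locks below 0.026 m and angle between the z axis of barrel and the z axis of tray_barrels, either way round below 0.2 rad and z of barrel in the frame of tray_barrels below 0.045 m); the robot touches nothing.
It fails at once if the jar is tipped or moved by more than 25 mm (distance of jar from where it was at the start of the episode above 0.025 m or angle between jar's own z axis and vertical above 0.4 rad).
It fails at once if the roll of tape is moved by more than 25 mm (distance of tape from where it was at the start of the episode above 0.025 m).
It fails at once if a part is dropped or thrown: out of the fingers it moves faster than 0.9 m/s (a fall of some 40 mm) ((linear speed of bolt_a above 0.9 m/s and contact force between bolt_a and the fingers below 0.05 N) or (linear speed of bolt_b above 0.9 m/s and contact force between bolt_b and the fingers below 0.05 N) or (linear speed of lock_a above 0.9 m/s and contact force between lock_a and the fingers below 0.05 N) or (linear speed of lock_b above 0.9 m/s and contact force between lock_b and the fingers below 0.05 N) or (linear speed of barrel above 0.9 m/s and contact force between barrel and the fingers below 0.05 N)).
It also fails if it takes over 120 s, if anything falls off the work surface, if the arm or the gripper's body presses on something with over 40 N, if the wrist force passes 120 N, or if a joint passes its speed limit or range.

### The arm

A 6-joint arm with a two-finger parallel gripper is mounted at the origin on the work surface. World frame = base frame: x ahead of the robot, y to its left, z up, the work surface at z = 0. Lengths are in m, angles in rad, forces in N, time in s.
With the tool pointing down it reaches from about 0.35 to 0.85 m from the base axis. Payload 8.1 kg.
Tool frame: the origin (TCP) lies midway between the tips of the shut fingers; the grasp point (between the pads) lies 19 mm behind it; z points along the fingers, y is the line along which they close (so a half turn about z gives the same grasp; the last joint's range is limited). The gripper opens to 93 mm and grips with 3 to 60 N. Pads are 15 mm wide; open, the fingers measure 128 mm over their backs; the gripper's body (75 mm by 188 mm) begins 65 mm behind the grasp point.
Start: joints at [-1.299, 0.13, 1.488, -0, 1.523, -0.085], TCP at [0.21, -0.562, 0.219] pointing down, gripper open.
Joint ranges: [-2.96, 2.96], [-0.89, 2.26], [0.02, 2.5], [-1.34, 4.48], [0, 2.73], [-2.66, 2.66]. Speed limits (rad/s): [2.39, 2.39, 2.79, 3.14, 3.14, 3.14].

### API

Orientations are given as a unit quaternion [x, y, z, w].
In Python, from workcell import sensors, optics, r gives the robot as it stands.
- The arm moves only by the shell command python3 -m handwheel 'ROWS'. ROWS is JSON, a list of rows, each a list of 7 numbers: the opening, from 0 (shut) to 1 (fully open), then the shift along the tool's x, y, z in units of 30 mm (1.0 is 30 mm), then the turn, a rotation vector about the tool's x, y, z in units of 5 degrees (1.0 is 5 degrees). In form: [[jaw, tx, ty, tz, wx, wy, wz], ...]. A call has 1 to 8 rows; each row shifts and turns the commanded pose from where the row before left it, along the tool's axes as they then stand; what a row does not reach is not made up. A row lasts 1/12 s, in which the tool goes at most 41.7 mm and 7.16 degrees, less where a joint would pass 70% of its speed; a pose out of reach is approached as far as the arm can. A call is refused whole if a number of a shift passes 1 or a number of a turn 1, either way. A call with a gripper value outside its range is refused whole. The fingers move at their own pace and stop on an object; the grip force is fixed at half the most. Time passes only in rows, so rows that do not move let the fingers close. It gives the time, the measured TCP pose, the force, the opening and the grip force at its end, in the units of the state.
- sensors.observe(): the state, without advancing time (a new reading comes with each control period).
- optics.capture(name): name is "scene" or "top" or "wrist"; returns (picture, depth): 480x640x3 uint8, red, green, blue; 480x640 float32, m along the optical axis (not along the pixel's ray), 0 where there is no reading.
- optics.camera_info(name): a dict with "intrinsics" (3x3 intrinsics, pixels), "k1" (the pictures are not rectified: a ray, as slopes to the right and down, at radius r is drawn at 1 + k1 r^2 times it, then the intrinsics apply), "rvec" (rotation vector, rad) and "tvec" (3), from world to camera coordinates, as OpenCV has them; the wrist camera has in their place "mount" (4x4, takes a point from camera to tool coordinates, whose origin is the TCP and whose axes are the flange's). Camera axes: x right, y down, z forward; pixel columns grow to the right and rows downward; lengths in m; the calibration is good to about 2 mm. A picture is of the moment at which its call begins: read the wrist's pose just before it. camera_info takes no time and is no camera call.
- r.finish_job(): hands the job in; it is judged then, once.
The state is a dict: "t": time; "joint_positions": joint angles; "qd": joint speeds; "joint_torque": joint torques, N m; "ee_pos": TCP position; "tool_rot": TCP orientation; "ft_force": force on the tool from outside, world axes, zero at the start; "moment": the same for the moment, N m; "gripper_width": finger opening in m; "finger_force": force on a finger pad.
Only numpy, scipy, OpenCV 4.12 (cv2) and the standard library are available. Lean on these libraries where they do the work, as an engineer would, in place of code of your own. Each camera call takes 0.05 s, during which the arm holds its last target. There are 200 camera calls.

## Working session

There is one attempt and no reset: what is moved stays moved. The work goes in short steps, Python scripts to look and compute and a shell command to move; the robot and the scene stay as the last step left them, time stands still between calls to the robot, and variables do not carry over. Pictures are saved under pics/ and viewed, at most 14 in all, crops included, and the job is handed in when it is done.

```bash
ls; mkdir -p pics
python3 - <<'E'
from workcell import sensors, optics, r
import cv2,numpy as np
np.set_printoptions(precision=4,suppress=True)
print(sensors.observe())
for n in("scene","top","wrist"):
    p,d=optics.capture(n); print(n,optics.camera_info(n)); cv2.imwrite(f"pics/{n}0.png",p[:,:,::-1]); np.save(f"pics/{n}0.npy",d)
E
```

```text
pics
{'t': 0.0, 'joint_positions': array([-1.2994,  0.1312,  1.4893, -0.    ,  1.523 , -0.0854]), 'qd': array([-0.0015,  0.0001,  0.0003,  0.0015,  0.0001,  0.0017]), 'joint_torque': array([ -0.0028, -55.9846, -49.1766,   0.0766,   0.0355,  -0.0002]), 'ee_pos': array([ 0.2094, -0.5617,  0.2176]), 'tool_rot': array([ 0.9841,  0.1774, -0.0001, -0.0009]), 'ft_force': array([-0.3205, -0.1552,  0.0855]), 'moment': array([ 0.0536,  0.0177, -0.0244]), 'finger_force': 0.0, 'gripper_width': 0.09306268625732363}
scene {'intrinsics': array([[563.8708,   0.    , 315.7618],
       [  0.    , 563.8708, 243.1156],
       [  0.    ,   0.    ,   1.    ]]), 'k1': 0.062486038525158265, 'rvec': array([ 1.2204,  2.3676, -0.8752]), 'tvec': array([ 0.2939, -0.2921,  1.3921])}
top {'intrinsics': array([[505.4703,   0.    , 321.3521],
       [  0.    , 505.4703, 234.0868],
       [  0.    ,   0.    ,   1.    ]]), 'k1': -0.13169094244244894, 'rvec': array([ 2.1328, -2.1927,  0.1461]), 'tvec': array([0.0009, 0.5155, 1.0097])}
wrist {'intrinsics': array([[380.5501,   0.    , 319.8863],
       [  0.    , 380.5501, 236.5871],
       [  0.    ,   0.    ,   1.    ]]), 'k1': -0.0423602957138609, 'mount': array([[ 0.0006, -0.963 , -0.2695,  0.0756],
       [ 1.    ,  0.0009, -0.0012,  0.0002],
       [ 0.0014, -0.2695,  0.963 , -0.1662],
       [ 0.    ,  0.    ,  0.    ,  1.    ]])}
```

View pics/top0.png

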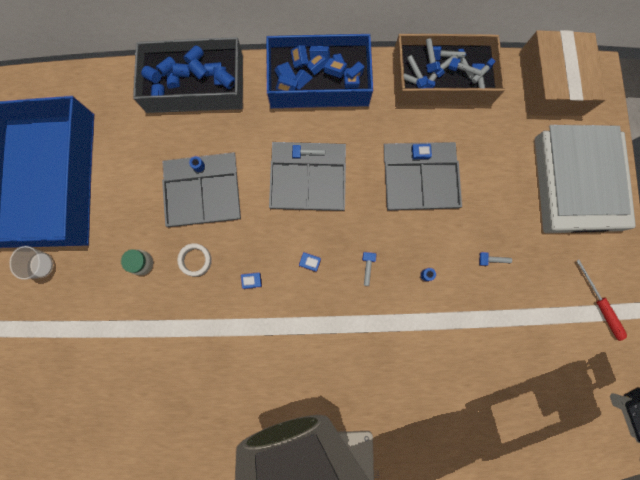

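View pics/scene0.png

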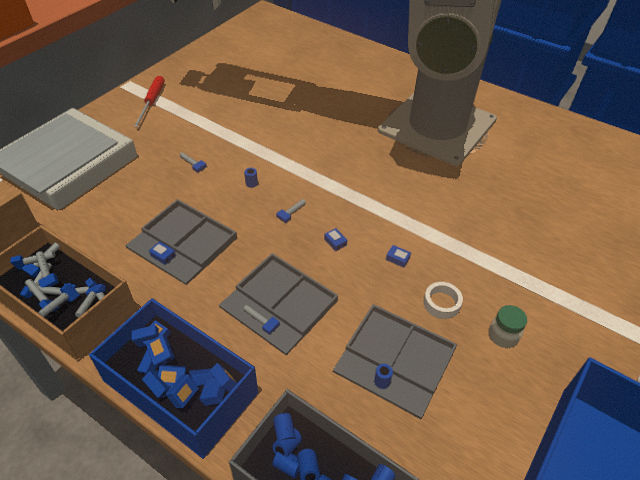

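The top view shows the trays at barrels (202,190), bolts (308,177) and locks (422,177). The loose parts are locks at (251,281) and (310,262), bolts at (369,268) and (495,260), and the barrel at (429,274). The jar is at (134,261) and the tape at (194,260). The scene view agrees.

```bash
cat > h.py <<'E'
import numpy as np, cv2
from scipy.spatial.transform import Rotation as R
from workcell import sensors, optics
np.set_printoptions(precision=4,suppress=True)
def campose(n,s=None):
    i=optics.camera_info(n)
    if n=="wrist":
        T=np.eye(4);T[:3,:3]=R.from_quat(s["tool_rot"]).as_matrix();T[:3,3]=s["ee_pos"];T=T@i["mount"]
        return i,T[:3,:3],T[:3,3]
    M=cv2.Rodrigues(i["rvec"])[0]; return i,M.T,-M.T@i["tvec"]
def world(n,px,z,s=None):
    i,M,c=campose(n,s)
    u=cv2.undistortPoints(np.array(px,float).reshape(-1,1,2),i["intrinsics"],np.array([i["k1"],0,0,0.]))[:,0]
    d=np.c_[u,np.ones(len(u))]@M.T
    return c+d*((z-c[2])/d[:,2])[:,None]
def mask(im,what="blue"):
    h=cv2.cvtColor(im,cv2.COLOR_RGB2HSV)
    return cv2.inRange(h,(105,120,50),(125,255,255))
def contours(m,amin):
    return [c for c in cv2.findContours(m,cv2.RETR_EXTERNAL,cv2.CHAIN_APPROX_NONE)[0] if cv2.contourArea(c)>amin]
def go(x,y,z,yaw,s=None):
    "shift (tool axes, units) and wz units needed to reach pose; yaw deg of tool x, modulo half turn"
    s=s or sensors.observe(); Rm=R.from_quat(s["tool_rot"]).as_matrix()
    d=Rm.T@(np.array([x,y,z])-s["ee_pos"])/.03
    cur=np.degrees(np.arctan2(Rm[1,0],Rm[0,0])); t=-((yaw-cur+90)%180-90)/5
    print("pos",s["ee_pos"],"yaw %.1f t %.1f q6 %.2f"%(cur,s["t"],s["joint_positions"][5]),"| shift",d.round(2),"wz %.2f"%t)
E
python3 - <<'E'
from h import *
im=cv2.imread("pics/top0.png")[:,:,::-1].copy(); d=np.load("pics/top0.npy")
m=mask(im); m[:235]=0;m[300:]=0;m[:,:110]=0
for c in contours(m,15):
    a=cv2.minAreaRect(c); b=cv2.boxPoints(a)
    print("blue",np.array(a[0]).round(1),np.round(a[1],1),"%.0f"%a[2],world("top",[a[0]],.015)[0][:2], "edges",[ (np.degrees(np.arctan2(*(q:=world("top",[b[k],b[k+1]],.015),q[1]-q[0])[1][:2][::-1])).round(),(np.linalg.norm(q[1]-q[0])*1e3).round()) for k in(0,1)])
h=cv2.cvtColor(im,cv2.COLOR_RGB2HSV)
# steel shanks: low saturation, near bolts
for x0,x1,y0,y1,hd in((355,385,250,292,(369,257)),(475,520,245,275,(485,259))):
    g=np.zeros(im.shape[:2],np.uint8); g[y0:y1,x0:x1]=255*(((h[y0:y1,x0:x1,1]<70)|(m[y0:y1,x0:x1]>0)))
    c=max(contours(g,20),key=cv2.contourArea); a=cv2.minAreaRect(c); b=cv2.boxPoints(a)
    W=world("top",b,.006); e=W[1]-W[0],W[2]-W[1]; l=max(e,key=np.linalg.norm)
    print("bolt",a,W.mean(0)[:2],"len",[np.linalg.norm(k).round(3) for k in e],"axis %.0f"%np.degrees(np.arctan2(l[1],l[0])))
g=cv2.inRange(h,(0,0,40),(180,45,130)); g[:130]=0;g[235:]=0;g[:,:150]=0;g[:,480:]=0
for c in contours(cv2.morphologyEx(g,cv2.MORPH_CLOSE,np.ones((9,9))),2000):
    a=cv2.minAreaRect(c); b=cv2.boxPoints(a); W=world("top",b,.014)
    e=W[1]-W[0],W[2]-W[1]
    l=[k for k in e if abs(k[0])>abs(k[1])][0]; l=l*np.sign(l[0]); 
    u=l/np.linalg.norm(l); far=W.mean(0)
    print("tray",a[0],"sz",[np.linalg.norm(k).round(3) for k in e],"yaw %.1f"%np.degrees(np.arctan2(u[1],u[0])),"centre",far[:2],"origin",(far-u*.0225)[:2],"bays +-",(v:=(far-u*.0225)[:2]+.039*np.array([-u[1],u[0]])),(far-u*.0225)[:2]-.039*np.array([-u[1],u[0]]))
print("jar,tape",world("top",[[133,261]],.06),world("top",[[194,260]],.024))
E
```

```text
blue [251.2 280.3] [13.4 17.7] 85 [0.4247 0.1347] edges [(np.float64(-86.0), np.float64(37.0)), (np.float64(-176.0), np.float64(28.0))]
blue [428.5 274.5] [11. 13.] 90 [ 0.4262 -0.2353] edges [(np.float64(-92.0), np.float64(28.0)), (np.float64(177.0), np.float64(23.0))]
blue [483.5 258.5] [11.  7.] 90 [ 0.456  -0.3555] edges [(np.float64(-92.0), np.float64(15.0)), (np.float64(176.0), np.float64(23.0))]
blue [369.  256.5] [ 7. 12.] 90 [ 0.4676 -0.1117] edges [(np.float64(-92.0), np.float64(25.0)), (np.float64(178.0), np.float64(15.0))]
blue [309.5 261.5] [17.7 13.3] 18 [0.4607 0.0127] edges [(np.float64(-20.0), np.float64(28.0)), (np.float64(-110.0), np.float64(37.0))]
bolt ((367.8118896484375, 268.3811950683594), (14.030025482177734, 33.83126449584961), 5.710592269897461) [ 0.4435 -0.1092] len [np.float64(0.071), np.float64(0.03)] axis -8
bolt ((495.0, 258.5), (13.0, 32.0), 90.0) [ 0.4558 -0.3842] len [np.float64(0.071), np.float64(0.028)] axis -92
tray (199.93948364257812, 189.43505859375) sz [np.float64(0.167), np.float64(0.145)] yaw 5.8 centre [0.6214 0.2433] origin [0.599  0.2411] bays +- [0.5951 0.2799] [0.603  0.2023]
tray (306.5, 176.0) sz [np.float64(0.162), np.float64(0.144)] yaw -2.0 centre [0.644  0.0145] origin [0.6215 0.0153] bays +- [0.6229 0.0543] [ 0.6201 -0.0237]
tray (422.24725341796875, 175.676025390625) sz [np.float64(0.166), np.float64(0.147)] yaw -2.0 centre [ 0.6389 -0.2345] origin [ 0.6164 -0.2337] bays +- [ 0.6178 -0.1947] [ 0.6151 -0.2727]
jar,tape [[0.4674 0.3695 0.06  ]] [[0.4693 0.2524 0.024 ]]
```

```bash
python3 -m handwheel '[[1,0.97,-0.27,0.3,0,0,0],[1,0.97,-0.27,0.3,0,0,0],[1,0.97,-0.27,0.3,0,0,0],[1,0.97,-0.27,0.3,0,0,0],[1,0.97,-0.27,0.3,0,0,0],[1,0.97,-0.27,0.3,0,0,0],[1,0.97,-0.27,0.3,0,0,0],[1,0.97,-0.27,0.3,0,0,0]]'
python3 -m handwheel '[[1,0.97,-0.27,0.3,0,0,0],[1,0.97,-0.27,0.3,0,0,0],[1,0,0,0,0,0,-1],[1,0,0,0,0,0,-1],[1,0,0,0,0,0,-1],[1,0,0,0,0,0,-1],[1,0,0,0,0,0,-1],[1,0,0,0,0,0,-1]]'
python3 -m handwheel '[[1,0,0,0,0,0,-1],[1,0,0,0,0,0,-1],[1,0,0,0,0,0,-1],[1,0,0,0,0,0,-1],[1,0,0,0,0,0,-1],[1,0,0,0,0,0,-1],[1,0,0,0,0,0,-1],[1,0,0,0,0,0,-0.6]]'
python3 -m handwheel '[[1,0,0,0,0,0,0],[1,0,0,0,0,0,0]]'
python3 - <<'E'
from h import *
s=sensors.observe(); p,d=optics.capture("wrist"); cv2.imwrite("pics/w1.png",p[:,:,::-1])
go(.456,-.384,.12,88,s)
for c in contours(mask(p),150):
    a=cv2.minAreaRect(c); print(a, world("wrist",[a[0]],.006,s)[0])
E
```

```text
t: 0.82
ee_pos: [0.406, -0.4189, 0.1459]
tool_rot: [0.984, 0.177, -0.0, -0.0]
ft_force: [-0.0, 0.1, -0.5]
gripper_width: 0.0931
finger_force: 0.0
t: 1.48
ee_pos: [0.4538, -0.3844, 0.1282]
tool_rot: [0.904, 0.428, -0.0, -0.0]
ft_force: [-0.1, -0.0, 0.3]
gripper_width: 0.093
finger_force: 0.0
t: 2.15
ee_pos: [0.4537, -0.3845, 0.1282]
tool_rot: [0.715, 0.699, -0.0, -0.0]
ft_force: [0.1, 0.4, -0.4]
gripper_width: 0.093
finger_force: 0.0
t: 2.32
ee_pos: [0.4538, -0.3845, 0.1283]
tool_rot: [0.717, 0.697, 0.0, -0.0]
ft_force: [-0.7, -0.1, 0.5]
gripper_width: 0.0929
finger_force: 0.0
pos [ 0.4538 -0.3845  0.1283] yaw 88.3 t 2.3 q6 -0.76 | shift [0.02 0.07 0.28] wz 0.07
((324.76727294921875, 200.45689392089844), (36.23148727416992, 24.428361892700195), 3.3664605617523193) [ 0.4589 -0.3612  0.006 ]
((635.5, 23.5), (47.0, 7.0), 90.0) [ 0.6825 -0.2394  0.006 ]
((272.0, 21.0), (42.0, 44.0), 90.0) [ 0.4258 -0.2349  0.006 ]
```

View pics/w1.png

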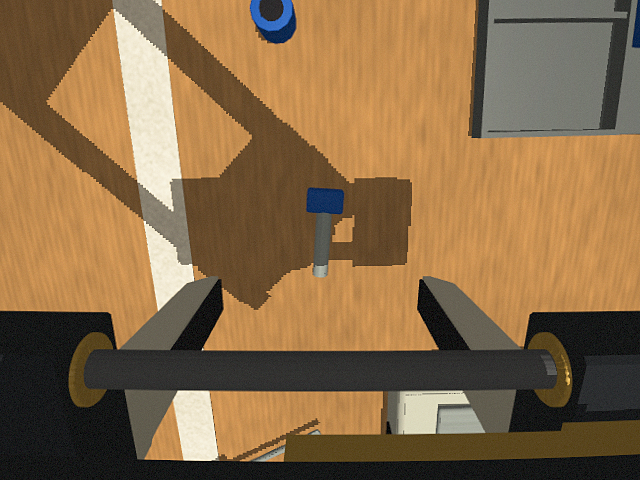

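The wrist view shows the bolt head at (325,200) and the shank end at (320,275), between the fingers. I descend and grip.

```bash
python3 -m handwheel '[[1,-0.1,0.1,0.8,0,0,0.4],[1,0,0,0.8,0,0,0],[1,0,0,0.8,0,0,0],[1,0,0,0.8,0,0,0],[1,0,0,0.6,0,0,0],[1,0,0,0.34,0,0,0],[1,0,0,0,0,0,0],[1,0,0,0,0,0,0]]'
python3 -m handwheel '[[0,0,0,0,0,0,0],[0,0,0,0,0,0,0],[0,0,0,0,0,0,0],[0,0,0,0,0,0,0],[0,0,0,0,0,0,0],[0,0,0,0,0,0,0],[0,0,0,0,0,0,0],[0,0,0,0,0,0,0]]'
python3 - <<'E'
from h import *
go(.620,-.024,.1,-2)
E
```

```text
t: 3.03
ee_pos: [0.4569, -0.3878, 0.0046]
tool_rot: [0.729, 0.685, -0.0, -0.0]
ft_force: [0.7, -1.1, 0.6]
gripper_width: 0.093
finger_force: 0.0
t: 3.7
ee_pos: [0.4569, -0.3877, 0.0044]
tool_rot: [0.729, 0.685, -0.0, -0.0]
ft_force: [0.6, -0.2, -0.2]
gripper_width: 0.0441
finger_force: 0.0
pos [ 0.4569 -0.3877  0.0044] yaw 86.4 t 3.7 q6 -0.73 | shift [12.44  4.67 -3.19] wz 17.69
```

```bash
python3 -m handwheel '[[0,0,0,0,0,0,0],[0,0,0,0,0,0,0],[0,0,0,0,0,0,0],[0,0,0,0,0,0,0],[0,0,0,0,0,0,0],[0,0,0,0,0,0,0],[0,0,0,0,0,0,0],[0,0,0,0,0,0,0]]'
python3 -m handwheel '[[0,0,0,-0.5,0,0,0],[0,0,0,-0.7,0,0,0],[0,0,0,-0.8,0,0,0],[0,0,0,-0.8,0,0,0],[0,0,0,-0.7,0,0,0],[0,0,0,0,0,0,0]]'
```

```text
t: 4.37
ee_pos: [0.4568, -0.3877, 0.0044]
tool_rot: [0.729, 0.685, -0.0, -0.0]
ft_force: [-0.6, -0.0, 0.0]
gripper_width: 0.0108
finger_force: 30.0
t: 4.87
ee_pos: [0.4592, -0.39, 0.1151]
tool_rot: [0.729, 0.685, 0.0, 0.004]
ft_force: [0.9, -0.8, 0.5]
gripper_width: 0.0108
finger_force: 30.0
```

```bash
python3 -m handwheel '[[0,0.9,0.33,0,0,0,0],[0,0.9,0.33,0,0,0,0],[0,0.9,0.33,0,0,0,0],[0,0.9,0.33,0,0,0,0],[0,0.9,0.33,0,0,0,0],[0,0.9,0.33,0,0,0,0],[0,0.9,0.33,0,0,0,0],[0,0.9,0.33,0,0,0,0]]'
python3 -m handwheel '[[0,0.9,0.33,0,0,0,0],[0,0.9,0.33,0,0,0,0],[0,0.9,0.33,0,0,0,0],[0,0.9,0.33,0,0,0,0],[0,0.9,0.33,0,0,0,0],[0,0.74,0.38,0,0,0,0],[0,0,0,0,0,0,1],[0,0,0,0,0,0,1]]'
python3 -m handwheel '[[0,0,0,0,0,0,1],[0,0,0,0,0,0,1],[0,0,0,0,0,0,1],[0,0,0,0,0,0,1],[0,0,0,0,0,0,1],[0,0,0,0,0,0,1],[0,0,0,0,0,0,1],[0,0,0,0,0,0,1]]'
python3 -m handwheel '[[0,0,0,0,0,0,1],[0,0,0,0,0,0,1],[0,0,0,0,0,0,1],[0,0,0,0,0,0,1],[0,0,0,0,0,0,1],[0,0,0,0,0,0,1],[0,0,0,0,0,0,1],[0,0,0,0,0,0,0.7]]'
python3 -m handwheel '[[0,0,0,0,0,0,0],[0,0,0,0,0,0,0]]'
python3 - <<'E'
from h import *
s=sensors.observe(); p,d=optics.capture("wrist"); cv2.imwrite("pics/w2.png",p[:,:,::-1])
go(.620,-.024,.01,-2,s)
E
```

```text
t: 5.53
ee_pos: [0.5492, -0.1755, 0.1083]
tool_rot: [0.729, 0.685, -0.0, -0.001]
ft_force: [0.4, 0.4, -1.0]
gripper_width: 0.0111
finger_force: 30.0
t: 6.2
ee_pos: [0.6198, -0.0221, 0.108]
tool_rot: [0.786, 0.618, -0.0, -0.001]
ft_force: [0.2, -0.7, -0.9]
gripper_width: 0.0111
finger_force: 30.0
t: 6.87
ee_pos: [0.6193, -0.0239, 0.1081]
tool_rot: [0.951, 0.311, -0.001, -0.0]
ft_force: [0.7, 0.1, -0.7]
gripper_width: 0.011
finger_force: 30.0
t: 7.53
ee_pos: [0.6193, -0.0239, 0.1081]
tool_rot: [1.0, -0.02, -0.001, -0.0]
ft_force: [-0.7, 1.1, -0.6]
gripper_width: 0.011
finger_force: 30.0
t: 7.7
ee_pos: [0.6194, -0.0239, 0.1084]
tool_rot: [1.0, -0.017, -0.001, -0.0]
ft_force: [-1.3, 0.3, 0.1]
gripper_width: 0.0109
finger_force: 30.0
pos [ 0.6194 -0.0239  0.1084] yaw -1.9 t 7.7 q6 1.48 | shift [0.02 0.   3.28] wz 0.01
```

View pics/w2.png

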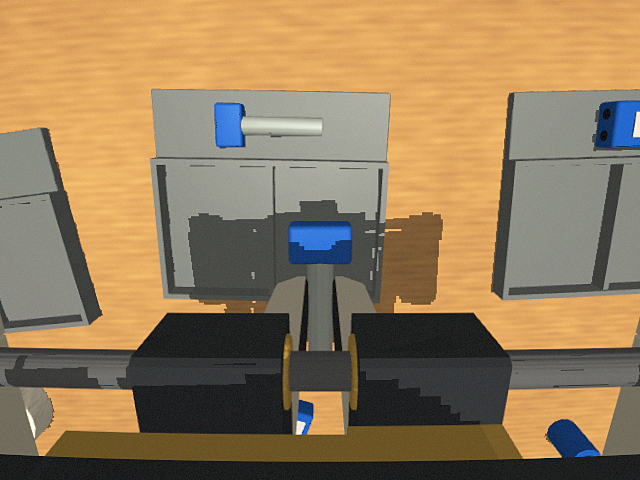

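The wrist view shows the held bolt level over the right bay. The tray's rim corners are near (152,159), (388,162), (380,299) and (163,299). I'll cross-check the bay centre from these.

Run:
```python
from h import *
s=sensors.observe()
W=world("wrist",[[152,159],[388,162],[380,299],[163,299]],.018,s); print(W[:,:2],W.mean(0))
# ledge far corners at z .008
print(world("wrist",[[152,89],[390,94]],.008,s)[:,:2])
```

```text
[[ 0.6806  0.0871]
 [ 0.6731 -0.0706]
 [ 0.5739 -0.0662]
 [ 0.5787  0.0944]] [0.6266 0.0112 0.018 ]
[[ 0.7259  0.085 ]
 [ 0.7169 -0.0731]]
```

```bash
python3 -m handwheel '[[0,0.18,0.13,0.6,0,0,0],[0,0,0,0.8,0,0,0],[0,0,0,0.8,0,0,0],[0,0,0,0.6,0,0,0],[0,0,0,0.3,0,0,0],[0,0,0,0.17,0,0,0],[0,0,0,0,0,0,0],[0,0,0,0,0,0,0]]'
python3 -m handwheel '[[0.25,0,0,0,0,0,0],[0.25,0,0,0,0,0,0],[0.25,0,0,0,0,0,0],[0.25,0,0,0,0,0,0],[0.25,0,0,0,0,0,0]]'
python3 -m handwheel '[[0.25,0,0,-0.5,0,0,0],[0.25,0,0,-0.8,0,0,0],[0.25,0,0,-0.8,0,0,0],[0.25,0,0,-0.8,0,0,0],[1,0,0,-0.8,0,0,0],[1,0,0,0,0,0,0]]'
python3 - <<'E'
from h import *
s=sensors.observe(); p,d=optics.capture("top"); cv2.imwrite("pics/t1.png",p[:,:,::-1])
go(.4435,-.109,.128,-8,s)
E
```

```text
t: 8.42
ee_pos: [0.6258, -0.0281, 0.0122]
tool_rot: [1.0, -0.018, 0.001, 0.0]
ft_force: [-0.5, 0.0, 0.0]
gripper_width: 0.0108
finger_force: 30.0
t: 8.83
ee_pos: [0.6255, -0.0281, 0.0119]
tool_rot: [1.0, -0.018, 0.0, 0.0]
ft_force: [0.5, -1.2, 0.0]
gripper_width: 0.0234
finger_force: 0.0
t: 9.33
ee_pos: [0.6286, -0.0285, 0.129]
tool_rot: [1.0, -0.018, 0.005, 0.0]
ft_force: [1.4, 0.3, 0.3]
gripper_width: 0.0324
finger_force: 0.0
pos [ 0.6286 -0.0285  0.129 ] yaw -2.1 t 9.3 q6 1.48 | shift [-6.07  2.9  -0.02] wz 1.19
```

```bash
python3 -m handwheel '[[1,-0.85,0.42,0,0,0,0.4],[1,-0.85,0.42,0,0,0,0.4],[1,-0.85,0.42,0,0,0,0.4],[1,-0.85,0.42,0,0,0,0],[1,-0.85,0.42,0,0,0,0],[1,-0.85,0.42,0,0,0,0],[1,-0.85,0.42,0,0,0,0],[1,0,0,0,0,0,0]]'
python3 -m handwheel '[[1,0,0,0,0,0,0],[1,0,0,0,0,0,0]]'
cat > look.py <<'E'
from h import *
import sys
s=sensors.observe(); p,d=optics.capture("wrist"); cv2.imwrite(sys.argv[1],p[:,:,::-1])
go(*map(float,sys.argv[2:6]),s)
for c in contours(mask(p),150):
    a=cv2.minAreaRect(c); print(np.round(a[0]),np.round(a[1]),"%.0f"%a[2], world("wrist",[a[0]],float(sys.argv[6]),s)[0])
E
python3 look.py pics/w3.png .445 -.112 .004 -7 .012
```

```text
t: 10.05
ee_pos: [0.4332, -0.0963, 0.12]
tool_rot: [0.997, -0.071, -0.003, -0.0]
ft_force: [-0.6, -0.1, 0.2]
gripper_width: 0.0894
finger_force: 0.0
t: 10.22
ee_pos: [0.4382, -0.0959, 0.122]
tool_rot: [0.998, -0.071, 0.0, -0.0]
ft_force: [-0.2, 0.6, 0.6]
gripper_width: 0.0927
finger_force: 0.0
pos [ 0.4382 -0.0959  0.122 ] yaw -8.1 t 10.2 q6 1.38 | shift [0.3  0.5  3.93] wz -0.22
[ 41. 285.] [39. 64.] 77 [0.4274 0.1325 0.012 ]
[511. 224.] [57. 38.] 27 [ 0.4263 -0.2389  0.012 ]
[176. 221.] [61. 42.] 12 [0.4634 0.0104 0.012 ]
[340. 188.] [37. 25.] 0 [ 0.4712 -0.1144  0.012 ]
```

View pics/w3.png

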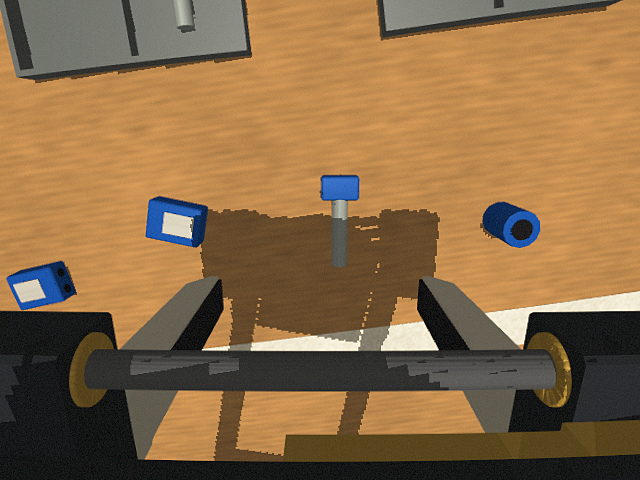

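The bolt head is at (340,188) and the shank end at (339,266), so yaw is about -8°. I'll grip it there.

```bash
python3 -m handwheel '[[1,0.31,0.46,0.5,0,0,0],[1,0,0,0.8,0,0,0],[1,0,0,0.8,0,0,0],[1,0,0,0.8,0,0,0],[1,0,0,0.6,0,0,0],[1,0,0,0.43,0,0,0],[1,0,0,0,0,0,0],[0,0,0,0,0,0,0]]'
python3 -m handwheel '[[0,0,0,0,0,0,0],[0,0,0,0,0,0,0],[0,0,0,0,0,0,0],[0,0,0,0,0,0,0],[0,0,0,0,0,0,0],[0,0,0,0,0,0,0],[0,0,0,0,0,0,0],[0,0,0,0,0,0,0]]'
python3 -m handwheel '[[0,0,0,0,0,0,0],[0,0,0,0,0,0,0],[0,0,0,0,0,0,0],[0,0,0,0,0,0,0],[0,0,0,0,0,0,0],[0,0,0,0,0,0,0],[0,0,0,0,0,0,0]]'
python3 -m handwheel '[[0,0,0,-0.5,0,0,0],[0,0,0,-0.7,0,0,0],[0,0,0,-0.8,0,0,0],[0,0,0,-0.8,0,0,0],[0,0,0,-0.7,0,0,0],[0,0,0,0,0,0,0],[0,0,0,0,0,0,0]]'
python3 - <<'E'
from h import *
go(.628,.050,.11,-2.5)
E
```

```text
t: 10.93
ee_pos: [0.4454, -0.1104, 0.0039]
tool_rot: [0.998, -0.07, -0.001, -0.0]
ft_force: [0.0, 0.6, 1.2]
gripper_width: 0.0894
finger_force: 0.0
t: 11.6
ee_pos: [0.4454, -0.111, 0.0045]
tool_rot: [0.998, -0.07, 0.0, 0.0]
ft_force: [-0.0, -1.6, -0.3]
gripper_width: 0.0376
finger_force: 0.0
t: 12.18
ee_pos: [0.4454, -0.1109, 0.0044]
tool_rot: [0.998, -0.07, -0.0, 0.0]
ft_force: [0.4, -0.4, -0.0]
gripper_width: 0.0109
finger_force: 30.0
t: 12.77
ee_pos: [0.4465, -0.1113, 0.1107]
tool_rot: [0.998, -0.07, 0.001, 0.0]
ft_force: [-0.2, -0.3, -1.5]
gripper_width: 0.0108
finger_force: 30.0
pos [ 0.4465 -0.1113  0.1107] yaw -8.1 t 12.8 q6 1.36 | shift [ 5.24 -6.17  0.03] wz -1.11
```

```bash
python3 -m handwheel '[[0,0.75,-0.88,0,0,0,0],[0,0.75,-0.88,0,0,0,0],[0,0.75,-0.88,0,0,0,0],[0,0.75,-0.88,0,0,0,0],[0,0.75,-0.88,0,0,0,0],[0,0.75,-0.88,0,0,0,0],[0,0.74,-0.89,0,0,0,0],[0,0,0,0,0,0,-0.6]]'
python3 -m handwheel '[[0,0,0,0,0,0,-0.5],[0,0,0,0,0,0,0],[0,0,0,0,0,0,0]]'
python3 - <<'E'
from h import *
go(.628,.050,.0095,-2.5)
E
```

```text
t: 13.43
ee_pos: [0.6285, 0.0546, 0.1058]
tool_rot: [0.999, -0.043, -0.001, -0.001]
ft_force: [0.0, -0.5, -0.8]
gripper_width: 0.0108
finger_force: 30.0
t: 13.68
ee_pos: [0.6258, 0.0504, 0.1073]
tool_rot: [1.0, -0.023, -0.002, 0.0]
ft_force: [0.0, -1.4, -1.2]
gripper_width: 0.0108
finger_force: 30.0
pos [0.6258 0.0504 0.1073] yaw -2.6 t 13.7 q6 1.62 | shift [0.08 0.01 3.26] wz -0.03
```

```bash
python3 -m handwheel '[[0,0.08,0,0.6,0,0,0],[0,0,0,0.8,0,0,0],[0,0,0,0.8,0,0,0],[0,0,0,0.6,0,0,0],[0,0,0,0.3,0,0,0],[0,0,0,0.18,0,0,0],[0,0,0,0,0,0,0],[0,0,0,0,0,0,0]]'
python3 -m handwheel '[[0.25,0,0,0,0,0,0],[0.25,0,0,0,0,0,0],[0.25,0,0,0,0,0,0],[0.25,0,0,0,0,0,0],[0.25,0,0,0,0,0,0]]'
python3 -m handwheel '[[0.25,0,0,-0.5,0,0,0],[0.25,0,0,-0.8,0,0,0],[0.25,0,0,-0.8,0,0,0],[0.25,0,0,-0.8,0,0,0],[1,0,0,-0.8,0,0,0],[1,0,0,0,0,0,0],[1,0,0,0,0,0,0]]'
python3 - <<'E'
from h import *
s=sensors.observe()
go(.463,.011,.12,70,s)
E
```

```text
t: 14.35
ee_pos: [0.6299, 0.05, 0.0119]
tool_rot: [1.0, -0.023, 0.001, -0.0]
ft_force: [0.3, -0.8, -1.3]
gripper_width: 0.0108
finger_force: 30.0
t: 14.77
ee_pos: [0.6298, 0.0503, 0.0116]
tool_rot: [1.0, -0.022, 0.0, -0.0]
ft_force: [0.5, 0.8, 0.5]
gripper_width: 0.0235
finger_force: 0.0
t: 15.35
ee_pos: [0.631, 0.0503, 0.1245]
tool_rot: [1.0, -0.022, 0.002, -0.0]
ft_force: [-0.7, -0.1, -0.3]
gripper_width: 0.0387
finger_force: 0.0
pos [0.631  0.0503 0.1245] yaw -2.6 t 15.3 q6 1.61 | shift [-5.54  1.56  0.12] wz -14.51
```

```bash
python3 -m handwheel '[[1,-0.79,0.22,0,0,0,0],[1,-0.79,0.22,0,0,0,0],[1,-0.79,0.22,0,0,0,0],[1,-0.79,0.22,0,0,0,0],[1,-0.79,0.22,0,0,0,0],[1,-0.79,0.22,0,0,0,0],[1,-0.79,0.22,0,0,0,0],[1,0,0,0,0,0,-1]]'
python3 -m handwheel '[[1,0,0,0,0,0,-1],[1,0,0,0,0,0,-1],[1,0,0,0,0,0,-1],[1,0,0,0,0,0,-1],[1,0,0,0,0,0,-1],[1,0,0,0,0,0,-1],[1,0,0,0,0,0,-1],[1,0,0,0,0,0,-1]]'
python3 -m handwheel '[[1,0,0,0,0,0,-1],[1,0,0,0,0,0,-1],[1,0,0,0,0,0,-1],[1,0,0,0,0,0,-1],[1,0,0,0,0,0,-1],[1,0,0,0,0,0,-0.5],[1,0,0,0,0,0,0],[1,0,0,0,0,0,0]]'
python3 look.py pics/w4.png .463 .011 .004 70 .018
```

```text
t: 16.02
ee_pos: [0.4565, 0.0111, 0.1192]
tool_rot: [1.0, 0.02, -0.003, -0.0]
ft_force: [-0.6, -0.4, -0.8]
gripper_width: 0.0908
finger_force: 0.0
t: 16.68
ee_pos: [0.4604, 0.0116, 0.1203]
tool_rot: [0.931, 0.364, -0.001, -0.001]
ft_force: [0.5, 0.3, -0.3]
gripper_width: 0.0931
finger_force: 0.0
t: 17.35
ee_pos: [0.4607, 0.0115, 0.1208]
tool_rot: [0.82, 0.572, -0.001, -0.001]
ft_force: [0.3, 0.2, 0.3]
gripper_width: 0.0931
finger_force: 0.0
pos [0.4607 0.0115 0.1208] yaw 69.8 t 17.4 q6 0.27 | shift [0.01 0.08 3.89] wz -0.03
[323. 234.] [54. 40.] 90 [0.4639 0.0127 0.018 ]
[580. 197.] [40. 32.] 81 [ 0.649  -0.0256  0.018 ]
[625.  95.] [28. 36.] 76 [0.6922 0.0345 0.018 ]
[564.  91.] [43. 34.] 80 [0.6516 0.0506 0.018 ]
[212.  88.] [66. 46.] 63 [0.4286 0.1333 0.018 ]
```

View pics/w4.png

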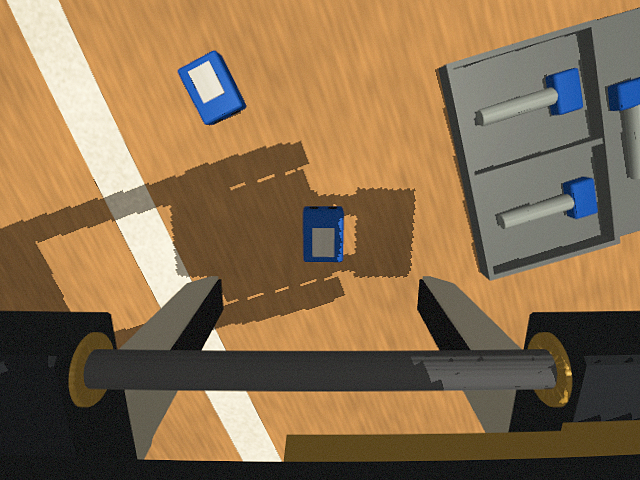

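Both bolts lie flat in their bays, with heads at (565,91) and (580,197). The lock is at (323,234), aligned with the fingers.

```bash
python3 -m handwheel '[[1,0.07,0.08,0.5,0,0,0],[1,0,0,0.8,0,0,0],[1,0,0,0.8,0,0,0],[1,0,0,0.8,0,0,0],[1,0,0,0.6,0,0,0],[1,0,0,0.33,0,0,0],[1,0,0,0,0,0,0],[0,0,0,0,0,0,0]]'
python3 -m handwheel '[[0,0,0,0,0,0,0],[0,0,0,0,0,0,0],[0,0,0,0,0,0,0],[0,0,0,0,0,0,0],[0,0,0,0,0,0,0],[0,0,0,0,0,0,0],[0,0,0,0,0,0,0],[0,0,0,0,0,0,0]]'
python3 -m handwheel '[[0,0,0,0,0,0,0],[0,0,0,0,0,0,0],[0,0,0,0,0,0,0],[0,0,0,0,0,0,0]]'
python3 -m handwheel '[[0,0,0,-0.5,0,0,0],[0,0,0,-0.7,0,0,0],[0,0,0,-0.8,0,0,0],[0,0,0,-0.8,0,0,0],[0,0,0,-0.8,0,0,0],[0,0,0,0,0,0,0],[0,0,0,0,0,0,0]]'
python3 - <<'E'
from h import *
go(.62,-.275,.115,88)
E
```

```text
t: 18.07
ee_pos: [0.4642, 0.0126, 0.007]
tool_rot: [0.82, 0.573, -0.0, -0.0]
ft_force: [0.6, 0.3, 0.7]
gripper_width: 0.0895
finger_force: 0.0
t: 18.73
ee_pos: [0.4646, 0.0126, 0.0072]
tool_rot: [0.819, 0.573, 0.0, 0.0]
ft_force: [0.7, 0.5, -0.1]
gripper_width: 0.0376
finger_force: 0.0
t: 19.07
ee_pos: [0.4645, 0.0126, 0.0071]
tool_rot: [0.819, 0.573, -0.0, -0.0]
ft_force: [-0.0, 0.3, -0.8]
gripper_width: 0.0296
finger_force: 30.0
t: 19.65
ee_pos: [0.4659, 0.0125, 0.1166]
tool_rot: [0.819, 0.573, 0.001, 0.001]
ft_force: [0.3, -0.0, -0.5]
gripper_width: 0.0297
finger_force: 30.0
pos [0.4659 0.0125 0.1166] yaw 69.9 t 19.6 q6 0.27 | shift [-7.24  8.11  0.08] wz -3.61
```

```bash
python3 -m handwheel '[[0,-0.72,0.81,0,0,0,0],[0,-0.72,0.81,0,0,0,0],[0,-0.72,0.81,0,0,0,0],[0,-0.72,0.81,0,0,0,0],[0,-0.72,0.81,0,0,0,0],[0,-0.72,0.81,0,0,0,0],[0,-0.72,0.81,0,0,0,0],[0,-0.72,0.81,0,0,0,0]]'
python3 -m handwheel '[[0,-0.74,0.81,0,0,0,0],[0,-0.74,0.81,0,0,0,0],[0,0,0,0,0,0,-0.9],[0,0,0,0,0,0,-0.9],[0,0,0,0,0,0,-0.9],[0,0,0,0,0,0,-0.9],[0,0,0,0,0,0,0],[0,0,0,0,0,0,0]]'
python3 look.py pics/w5.png .62 -.275 .012 88 .018
```

```text
t: 20.32
ee_pos: [0.5873, -0.2174, 0.1125]
tool_rot: [0.819, 0.573, -0.001, -0.001]
ft_force: [0.7, 0.1, -0.3]
gripper_width: 0.0296
finger_force: 30.0
t: 20.98
ee_pos: [0.6174, -0.2742, 0.113]
tool_rot: [0.721, 0.693, -0.0, -0.001]
ft_force: [0.1, 0.2, -0.8]
gripper_width: 0.0295
finger_force: 30.0
pos [ 0.6174 -0.2742  0.113 ] yaw 87.8 t 21.0 q6 -0.46 | shift [-0.03  0.1   3.37] wz -0.04
[320. 302.] [89. 68.] 90 [ 0.6162 -0.3223  0.018 ]
[ 49. 197.] [39. 68.] 80 [ 0.4269 -0.2359  0.018 ]
[428. 182.] [49. 61.] 0 [ 0.6941 -0.2361  0.018 ]
[614.   8.] [16. 49.] 90 [ 0.8103 -0.1286  0.018 ]
```

View pics/w5.png

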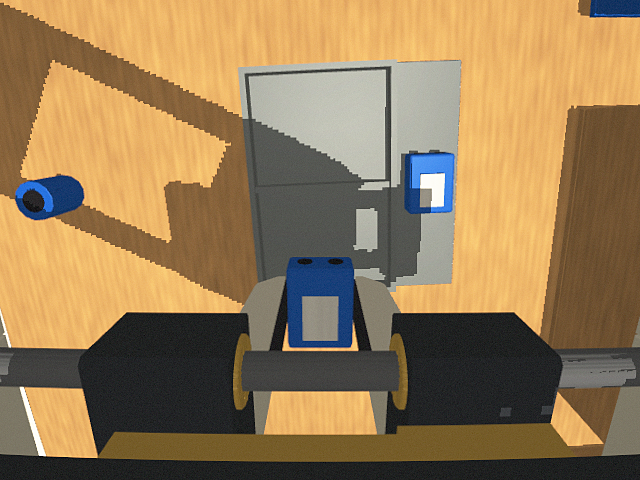

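Run:
```python
from h import *
s=sensors.observe()
print(world("wrist",[[240,68],[392,63],[254,186],[388,181]],.018,s)[:,:2])
print(world("wrist",[[461,60],[451,284]],.008,s)[:,:2])
```

```text
[[ 0.5713 -0.158 ]
 [ 0.6687 -0.1588]
 [ 0.5742 -0.2343]
 [ 0.6666 -0.2343]]
[[ 0.7166 -0.1567]
 [ 0.7178 -0.3167]]
```

```bash
python3 -m handwheel '[[0,-0.05,0.1,0.6,0,0,0],[0,0,0,0.8,0,0,0],[0,0,0,0.8,0,0,0],[0,0,0,0.6,0,0,0],[0,0,0,0.35,0,0,0],[0,0,0,0.2,0,0,0],[0,0,0,0,0,0,0],[0,0,0,0,0,0,0]]'
python3 -m handwheel '[[0.45,0,0,0,0,0,0],[0.45,0,0,0,0,0,0],[0.45,0,0,0,0,0,0],[0.45,0,0,0,0,0,0],[0.45,0,0,0,0,0,0]]'
python3 -m handwheel '[[0.45,0,0,-0.5,0,0,0],[0.45,0,0,-0.8,0,0,0],[0.45,0,0,-0.8,0,0,0],[0.45,0,0,-0.8,0,0,0],[1,0,0,-0.8,0,0,0],[1,0,0,0,0,0,0],[1,0,0,0,0,0,0]]'
python3 - <<'E'
from h import *
s=sensors.observe()
go(.4275,.133,.12,94,s)
E
```

```text
t: 21.7
ee_pos: [0.6217, -0.2765, 0.0153]
tool_rot: [0.72, 0.694, 0.0, 0.0]
ft_force: [-0.1, -0.6, 0.1]
gripper_width: 0.0295
finger_force: 30.0
t: 22.12
ee_pos: [0.6216, -0.2766, 0.0153]
tool_rot: [0.72, 0.694, 0.0, 0.0]
ft_force: [-0.7, -0.1, 0.4]
gripper_width: 0.0417
finger_force: 0.0
t: 22.7
ee_pos: [0.6229, -0.2772, 0.1293]
tool_rot: [0.72, 0.694, 0.001, 0.003]
ft_force: [0.2, 0.7, -0.3]
gripper_width: 0.0568
finger_force: 0.0
pos [ 0.6229 -0.2772  0.1293] yaw 87.9 t 22.7 q6 -0.46 | shift [13.43 -7.    0.24] wz -1.21
```

```bash
python3 -m handwheel '[[1,0.84,-0.44,0,0,0,0],[1,0.84,-0.44,0,0,0,0],[1,0.84,-0.44,0,0,0,0],[1,0.84,-0.44,0,0,0,0],[1,0.84,-0.44,0,0,0,0],[1,0.84,-0.44,0,0,0,0],[1,0.84,-0.44,0,0,0,0],[1,0.84,-0.44,0,0,0,0]]'
python3 -m handwheel '[[1,0.84,-0.44,0,0,0,0],[1,0.84,-0.44,0,0,0,0],[1,0.84,-0.44,0,0,0,0],[1,0.84,-0.44,0,0,0,0],[1,0.84,-0.44,0,0,0,0],[1,0.84,-0.44,0,0,0,0],[1,0.84,-0.44,0,0,0,0],[1,0.84,-0.44,0,0,0,0]]'
python3 -m handwheel '[[1,0,0,0,0,0,-0.6],[1,0,0,0,0,0,-0.6],[1,0,0,0,0,0,0],[1,0,0,0,0,0,0]]'
python3 look.py pics/w6.png .4275 .133 .006 94 .018
```

```text
t: 23.37
ee_pos: [0.5212, -0.0697, 0.1243]
tool_rot: [0.72, 0.694, -0.001, -0.001]
ft_force: [0.3, 0.8, 0.5]
gripper_width: 0.0926
finger_force: 0.0
t: 24.03
ee_pos: [0.423, 0.1351, 0.1245]
tool_rot: [0.72, 0.694, -0.001, -0.001]
ft_force: [0.3, -0.2, -0.6]
gripper_width: 0.0929
finger_force: 0.0
t: 24.37
ee_pos: [0.4239, 0.1341, 0.1248]
tool_rot: [0.683, 0.731, -0.001, -0.0]
ft_force: [0.2, 1.0, 0.2]
gripper_width: 0.0929
finger_force: 0.0
pos [0.4239 0.1341 0.1248] yaw 93.9 t 24.4 q6 0.12 | shift [-0.04  0.12  3.96] wz -0.03
[324. 232.] [54. 39.] 90 [0.4271 0.1367 0.018 ]
```

View pics/w6.png

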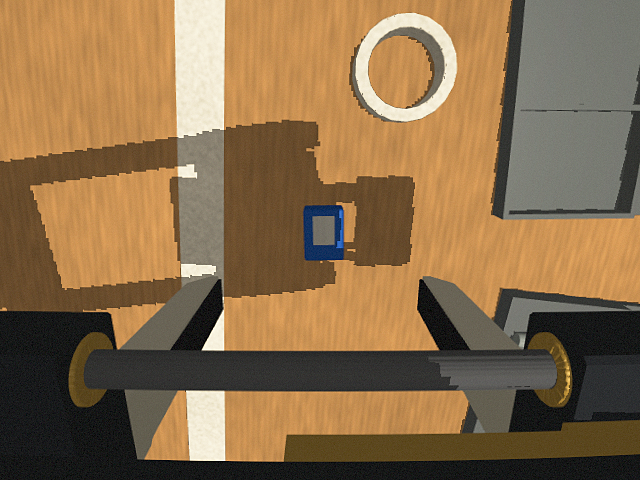

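The lock is at (324,232), aligned with the fingers. The tape is at (405,67), well clear.

```bash
python3 -m handwheel '[[1,0.06,0.1,0.6,0,0,0],[1,0,0,0.8,0,0,0],[1,0,0,0.8,0,0,0],[1,0,0,0.8,0,0,0],[1,0,0,0.6,0,0,0],[1,0,0,0.36,0,0,0],[1,0,0,0,0,0,0],[0,0,0,0,0,0,0]]'
python3 -m handwheel '[[0,0,0,0,0,0,0],[0,0,0,0,0,0,0],[0,0,0,0,0,0,0],[0,0,0,0,0,0,0],[0,0,0,0,0,0,0],[0,0,0,0,0,0,0],[0,0,0,0,0,0,0],[0,0,0,0,0,0,0]]'
python3 -m handwheel '[[0,0,0,0,0,0,0],[0,0,0,0,0,0,0],[0,0,0,0,0,0,0],[0,0,0,0,0,0,0]]'
python3 -m handwheel '[[0,0,0,-0.5,0,0,0],[0,0,0,-0.7,0,0,0],[0,0,0,-0.8,0,0,0],[0,0,0,-0.8,0,0,0],[0,0,0,-0.8,0,0,0],[0,0,0,0,0,0,0],[0,0,0,0,0,0,0]]'
python3 - <<'E'
from h import *
go(.62,-.198,.115,88)
E
```

```text
t: 25.08
ee_pos: [0.4273, 0.1359, 0.0067]
tool_rot: [0.683, 0.731, -0.001, -0.0]
ft_force: [0.1, 0.2, 1.0]
gripper_width: 0.09
finger_force: 0.0
t: 25.75
ee_pos: [0.4276, 0.1362, 0.0069]
tool_rot: [0.682, 0.731, 0.0, 0.0]
ft_force: [-0.3, -0.5, 0.0]
gripper_width: 0.0376
finger_force: 0.0
t: 26.08
ee_pos: [0.4275, 0.1362, 0.0068]
tool_rot: [0.682, 0.731, -0.0, -0.0]
ft_force: [-0.3, 0.4, -0.1]
gripper_width: 0.0295
finger_force: 30.0
t: 26.67
ee_pos: [0.4289, 0.1364, 0.1163]
tool_rot: [0.682, 0.731, 0.001, 0.001]
ft_force: [-0.3, 0.8, -1.3]
gripper_width: 0.0297
finger_force: 30.0
pos [0.4289 0.1364 0.1163] yaw 93.9 t 26.7 q6 0.13 | shift [-11.56   5.59   0.06] wz 1.19
```

13 rows of (-0.89, 0.43).

```bash
python3 -m handwheel '[[0,-0.89,0.43,0,0,0,0],[0,-0.89,0.43,0,0,0,0],[0,-0.89,0.43,0,0,0,0],[0,-0.89,0.43,0,0,0,0],[0,-0.89,0.43,0,0,0,0],[0,-0.89,0.43,0,0,0,0],[0,-0.89,0.43,0,0,0,0],[0,-0.89,0.43,0,0,0,0]]'
python3 -m handwheel '[[0,-0.89,0.43,0,0,0,0],[0,-0.89,0.43,0,0,0,0],[0,-0.89,0.43,0,0,0,0],[0,-0.89,0.43,0,0,0,0],[0,-0.88,0.43,0,0,0,0],[0,0,0,0,0,0,0.6],[0,0,0,0,0,0,0.6],[0,0,0,0,0,0,0]]'
python3 -m handwheel '[[0,0,0,0,0,0,0],[0,0,0,0,0,0,0]]'
python3 - <<'E'
from h import *
go(.62,-.198,.01,88)
E
```

```text
t: 27.33
ee_pos: [0.5445, -0.071, 0.1125]
tool_rot: [0.682, 0.731, -0.001, -0.001]
ft_force: [0.2, 0.2, -0.2]
gripper_width: 0.0298
finger_force: 30.0
t: 28.0
ee_pos: [0.6175, -0.1985, 0.1119]
tool_rot: [0.721, 0.693, -0.001, -0.002]
ft_force: [-0.7, -0.2, -1.0]
gripper_width: 0.0298
finger_force: 30.0
t: 28.17
ee_pos: [0.618, -0.1977, 0.1136]
tool_rot: [0.719, 0.695, -0.0, -0.001]
ft_force: [0.3, -0.0, -0.8]
gripper_width: 0.0295
finger_force: 30.0
pos [ 0.618  -0.1977  0.1136] yaw 88.1 t 28.2 q6 -0.35 | shift [-0.01  0.07  3.45] wz 0.01
```

```bash
python3 -m handwheel '[[0,0,0.07,0.6,0,0,0],[0,0,0,0.8,0,0,0],[0,0,0,0.8,0,0,0],[0,0,0,0.65,0,0,0],[0,0,0,0.35,0,0,0],[0,0,0,0.25,0,0,0],[0,0,0,0,0,0,0],[0,0,0,0,0,0,0]]'
python3 -m handwheel '[[0.45,0,0,0,0,0,0],[0.45,0,0,0,0,0,0],[0.45,0,0,0,0,0,0],[0.45,0,0,0,0,0,0],[0.45,0,0,0,0,0,0]]'
python3 -m handwheel '[[0.45,0,0,-0.5,0,0,0],[0.45,0,0,-0.8,0,0,0],[0.45,0,0,-0.8,0,0,0],[0.45,0,0,-0.8,0,0,0],[1,0,0,-0.8,0,0,0],[1,0,0,0,0,0,0],[1,0,0,0,0,0,0]]'
python3 - <<'E'
from h import *
s=sensors.observe()
go(.4265,-.2365,.12,88,s)
E
```

```text
t: 28.83
ee_pos: [0.6213, -0.1983, 0.012]
tool_rot: [0.719, 0.695, 0.0, 0.0]
ft_force: [0.6, 0.4, -0.0]
gripper_width: 0.0296
finger_force: 30.0
t: 29.25
ee_pos: [0.621, -0.1984, 0.0116]
tool_rot: [0.72, 0.694, 0.0, 0.0]
ft_force: [-0.7, 1.3, 0.1]
gripper_width: 0.0417
finger_force: 0.0
t: 29.83
ee_pos: [0.6225, -0.199, 0.1259]
tool_rot: [0.72, 0.694, 0.001, 0.002]
ft_force: [-0.3, 0.0, -0.1]
gripper_width: 0.0573
finger_force: 0.0
pos [ 0.6225 -0.199   0.1259] yaw 87.9 t 29.8 q6 -0.35 | shift [-1.48 -6.49  0.17] wz -0.01
```

```bash
python3 -m handwheel '[[1,-0.21,-0.93,0,0,0,0],[1,-0.21,-0.93,0,0,0,0],[1,-0.21,-0.93,0,0,0,0],[1,-0.21,-0.93,0,0,0,0],[1,-0.21,-0.93,0,0,0,0],[1,-0.21,-0.93,0,0,0,0],[1,-0.21,-0.91,0,0,0,0],[1,0,0,0,0,0,0]]'
python3 -m handwheel '[[1,0,0,0,0,0,0],[1,0,0,0,0,0,0]]'
python3 look.py pics/w7.png .4265 -.2365 .01 88 .036
```

```text
t: 30.5
ee_pos: [0.4197, -0.2351, 0.1202]
tool_rot: [0.72, 0.694, -0.001, -0.002]
ft_force: [-0.6, 0.1, -1.5]
gripper_width: 0.0929
finger_force: 0.0
t: 30.67
ee_pos: [0.4246, -0.2353, 0.1219]
tool_rot: [0.72, 0.694, 0.0, -0.0]
ft_force: [0.8, 0.1, 0.6]
gripper_width: 0.0929
finger_force: 0.0
pos [ 0.4246 -0.2353  0.1219] yaw 87.9 t 30.7 q6 -0.58 | shift [-0.04  0.07  3.73] wz -0.02
[572. 280.] [49. 58.] 11 [ 0.607  -0.2694  0.036 ]
[324. 237.] [46. 37.] 90 [ 0.4287 -0.2309  0.036 ]
[586. 179.] [53. 61.] 9 [ 0.6065 -0.1967  0.036 ]
```

View pics/w7.png

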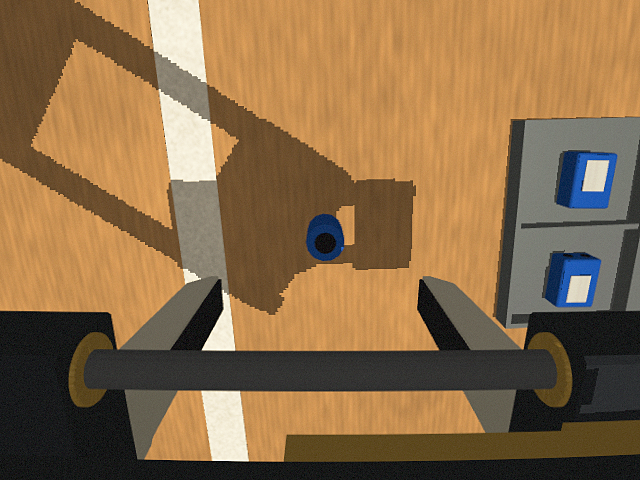

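Both locks are flat in their bays, at (586,179) and (572,280). The barrel's top hole is at (325,243), between the fingers.

```bash
python3 -m handwheel '[[1,-0.02,0.13,0.5,0,0,0],[1,0,0,0.8,0,0,0],[1,0,0,0.8,0,0,0],[1,0,0,0.8,0,0,0],[1,0,0,0.6,0,0,0],[1,0,0,0.36,0,0,0],[1,0,0,0,0,0,0],[0,0,0,0,0,0,0]]'
python3 -m handwheel '[[0,0,0,0,0,0,0],[0,0,0,0,0,0,0],[0,0,0,0,0,0,0],[0,0,0,0,0,0,0],[0,0,0,0,0,0,0],[0,0,0,0,0,0,0],[0,0,0,0,0,0,0],[0,0,0,0,0,0,0]]'
python3 -m handwheel '[[0,0,0,0,0,0,0],[0,0,0,0,0,0,0],[0,0,0,0,0,0,0],[0,0,0,0,0,0,0]]'
python3 -m handwheel '[[0,0,0,-0.5,0,0,0],[0,0,0,-0.7,0,0,0],[0,0,0,-0.8,0,0,0],[0,0,0,-0.8,0,0,0],[0,0,0,-0.8,0,0,0],[0,0,0,0,0,0,0],[0,0,0,0,0,0,0]]'
python3 - <<'E'
from h import *
go(.607,.199,.115,96)
E
```

```text
t: 31.38
ee_pos: [0.4287, -0.2358, 0.0063]
tool_rot: [0.719, 0.695, -0.0, -0.001]
ft_force: [-0.8, -0.5, -0.1]
gripper_width: 0.0896
finger_force: 0.0
t: 32.05
ee_pos: [0.4285, -0.2362, 0.0066]
tool_rot: [0.72, 0.694, 0.0, 0.0]
ft_force: [0.3, 0.6, -0.5]
gripper_width: 0.0377
finger_force: 0.0
t: 32.38
ee_pos: [0.4285, -0.2361, 0.0065]
tool_rot: [0.72, 0.694, -0.0, -0.0]
ft_force: [-0.5, 0.4, 0.3]
gripper_width: 0.0266
finger_force: 30.0
t: 32.97
ee_pos: [0.4297, -0.237, 0.1162]
tool_rot: [0.72, 0.694, 0.0, 0.002]
ft_force: [-0.2, 0.1, -0.9]
gripper_width: 0.0265
finger_force: 30.0
pos [ 0.4297 -0.237   0.1162] yaw 87.9 t 33.0 q6 -0.57 | shift [14.74  5.39  0.03] wz -1.61
```

16 rows of (0.92, 0.34), then turn -1.6.

```bash
python3 -m handwheel '[[0,0.92,0.34,0,0,0,0],[0,0.92,0.34,0,0,0,0],[0,0.92,0.34,0,0,0,0],[0,0.92,0.34,0,0,0,0],[0,0.92,0.34,0,0,0,0],[0,0.92,0.34,0,0,0,0],[0,0.92,0.34,0,0,0,0],[0,0.92,0.34,0,0,0,0]]'
python3 -m handwheel '[[0,0.92,0.34,0,0,0,0],[0,0.92,0.34,0,0,0,0],[0,0.92,0.34,0,0,0,0],[0,0.92,0.34,0,0,0,0],[0,0.92,0.34,0,0,0,0],[0,0.92,0.34,0,0,0,0],[0,0.92,0.34,0,0,0,0],[0,0.92,0.34,0,0,0,0]]'
python3 -m handwheel '[[0,0,0,0,0,0,-0.8],[0,0,0,0,0,0,-0.8],[0,0,0,0,0,0,0],[0,0,0,0,0,0,0]]'
python3 look.py pics/w8.png .607 .199 .01 96 .018
```

```text
t: 33.63
ee_pos: [0.5172, -0.0169, 0.1127]
tool_rot: [0.72, 0.694, -0.001, -0.001]
ft_force: [-0.6, 0.7, -0.3]
gripper_width: 0.0268
finger_force: 30.0
t: 34.3
ee_pos: [0.6067, 0.2005, 0.1122]
tool_rot: [0.72, 0.694, -0.001, -0.001]
ft_force: [-0.4, 0.1, -0.3]
gripper_width: 0.0261
finger_force: 30.0
t: 34.63
ee_pos: [0.6065, 0.1991, 0.1127]
tool_rot: [0.67, 0.742, -0.001, -0.001]
ft_force: [0.6, -0.1, 0.0]
gripper_width: 0.0265
finger_force: 30.0
pos [0.6065 0.1991 0.1127] yaw 95.8 t 34.6 q6 0.14 | shift [-0.    0.03  3.42] wz -0.03
[359. 411.] [22. 35.] 7 [0.654  0.0564 0.018 ]
[581. 422.] [69. 78.] 89 [0.8451 0.0608 0.018 ]
[320. 306.] [87. 66.] 90 [0.6125 0.1471 0.018 ]
[430. 188.] [54. 42.] 22 [0.6789 0.2437 0.018 ]
```

View pics/w8.png

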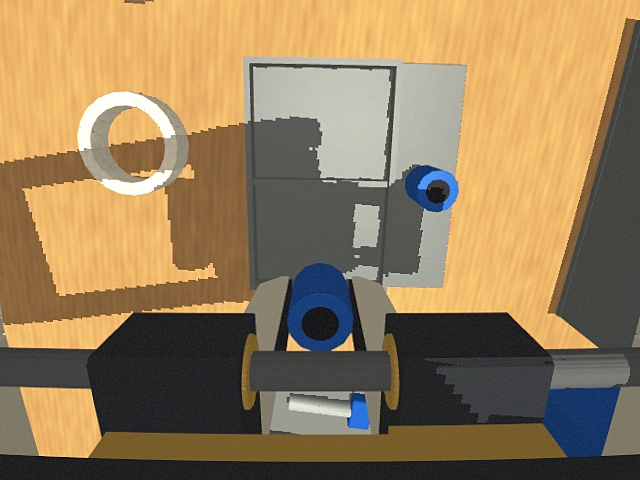

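The barrel is held upright over the near bay. The divider runs (253,178)-(390,181), the same offset as with the lock tray, so I lower it here.

```bash
python3 -m handwheel '[[0,0.03,0.1,0.6,0,0,0],[0,0,0,0.8,0,0,0],[0,0,0,0.8,0,0,0],[0,0,0,0.65,0,0,0],[0,0,0,0.35,0,0,0],[0,0,0,0.2,0,0,0],[0,0,0,0,0,0,0],[0,0,0,0,0,0,0]]'
python3 - <<'E'
from h import *
go(.609,.2,.0115,96)
E
```

```text
t: 35.35
ee_pos: [0.6109, 0.2004, 0.0133]
tool_rot: [0.67, 0.742, 0.0, 0.0]
ft_force: [-0.7, -0.1, 0.1]
gripper_width: 0.0264
finger_force: 30.0
pos [0.6109 0.2004 0.0133] yaw 95.9 t 35.4 q6 0.13 | shift [-0.01 -0.07  0.06] wz -0.02
```

```bash
python3 -m handwheel '[[0,0,0,0.06,0,0,0],[0,0,0,0,0,0,0],[0.4,0,0,0,0,0,0],[0.4,0,0,0,0,0,0],[0.4,0,0,0,0,0,0],[0.4,0,0,0,0,0,0],[0.4,0,0,0,0,0,0]]'
python3 -m handwheel '[[0.4,0,0,-0.3,0,0,0],[0.4,0,0,-0.6,0,0,0],[0.4,0,0,-0.8,0,0,0],[0.4,0,0,-0.8,0,0,0],[0.4,0,0,-0.8,0,0,0],[0.4,0,0,-0.8,0,0,0],[0.4,0,0,-0.8,0,0,0]]'
python3 -m handwheel '[[0.4,-0.9,0,0,0,0,0],[0.4,-0.9,0,0,0,0,0],[0.4,-0.9,0,0,0,0,0],[0.4,-0.9,0,0,0,0,0],[0.4,0,0,0,0,0,0],[0.4,0,0,0,0,0,0]]'
python3 - <<'E'
from h import *
p,d=optics.capture("scene"); cv2.imwrite("pics/s9.png",p[:,:,::-1])
p,d=optics.capture("wrist"); cv2.imwrite("pics/w9.png",p[:,:,::-1])
E
```

```text
t: 35.93
ee_pos: [0.6104, 0.2005, 0.0109]
tool_rot: [0.669, 0.743, 0.0, 0.0]
ft_force: [0.7, -0.3, -0.4]
gripper_width: 0.0371
finger_force: 0.0
t: 36.52
ee_pos: [0.6103, 0.2005, 0.1598]
tool_rot: [0.67, 0.743, 0.0, 0.0]
ft_force: [0.5, 0.5, -0.2]
gripper_width: 0.0371
finger_force: 0.0
t: 37.02
ee_pos: [0.6218, 0.0917, 0.1585]
tool_rot: [0.67, 0.742, 0.0, 0.0]
ft_force: [-0.6, 0.4, 0.4]
gripper_width: 0.0372
finger_force: 0.0
```

View pics/s9.png

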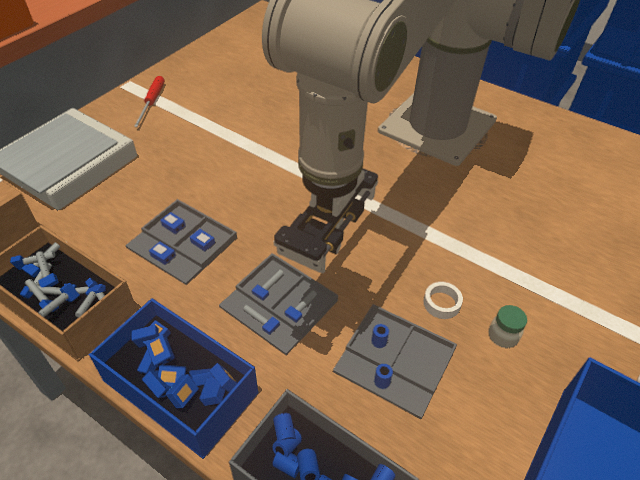

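View pics/w9.png

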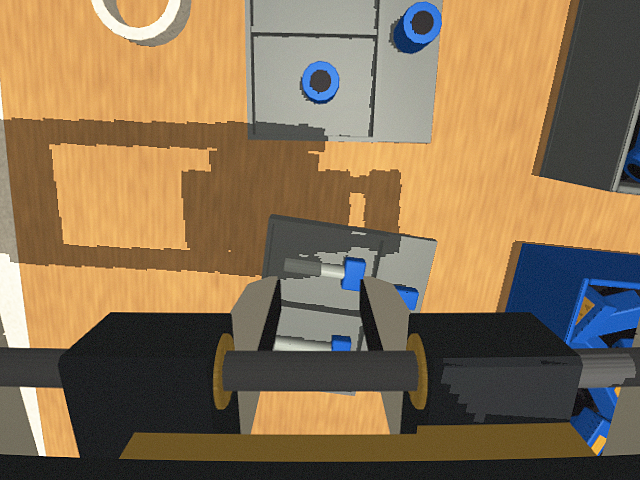

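The scene view shows all five parts in their bays: locks at (172,221) and (203,238), bolts at (267,284) and (297,308), and the barrel upright at (380,334). The tape (443,300) and jar (510,325) have not moved. The wrist view confirms the barrel is centred and upright at (320,82). I'm handing in.

```bash
python3 -c "
from workcell import r
print(r.finish_job())"
```

```text
the job is handed in; nothing more can be done
None
```

All five parts were set down in the trays with their own samples and the job is handed in; the final camera views showed the bolts and locks flat, the barrel upright, and the jar and tape where they started, but the hand-in returned no verdict.

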